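Slide back the manifold cover and shut the red valve

ROBOT

A 7-joint arm with a two-finger parallel gripper is mounted at the origin on a cart in front of the work surface, level with it; the furniture and walls round the work are solid. World frame = base frame: x ahead of the robot, y to its left, z up, the work surface at z = 0. Lengths are in m, angles in rad, forces in N, time in s.
With the tool pointing down it reaches from about 0.4 to 0.925 m from the base axis. Payload 5.6 kg.
Tool frame: the origin (TCP) lies at the centre of the arm's flange, where the gripper is bolted on; the fingertips stand 173 mm ahead of it and the grasp point (between the pads) lies 155 mm ahead of it; z points along the fingers, y is the line along which they close (so a half turn about z gives the same grasp; the last joint's range is limited). The gripper opens to 85 mm and grips with 20 to 120 N. Pads are 22 mm wide; open, the fingers measure 114 mm over their backs; the gripper's body (76 mm by 85 mm) begins 54 mm behind the grasp point. The pads swing forward as they close: fully open they stand 13 mm farther back than shut.
Start: joints at [1.082, 0.468, -0.012, 1.603, 0.006, 1.071, -0.056], TCP at [0.28, -0.586, 0.405] pointing down, gripper open.
Joint ranges: [-2.53, 2.53], [-0.31, 2.02], [-1.57, 1.55], [0.28, 2.44], [-1.29, 4.43], [0.15, 1.84], [-2.92, 2.92]. Speed limits (rad/s): [2.57, 2.57, 3.14, 3.14, 3.14, 3.14, 3.14].

INTERFACE

Orientations are given as [roll, pitch, yaw] about the fixed x, y, z axes, in that order (R = Rz(yaw) Ry(pitch) Rx(roll)).
In Python, from plant import monitor, viewer, job, models gives the robot as it stands. The module is installed in compiled form; this text tells all that it offers.
- The arm moves only by the tool move_arm, never from a script. Its argument "motion" is a list of rows, each a list of 7 numbers: the opening, from 0 (shut) to 1 (fully open), then the shift along the tool's x, y, z in mm, then the turn, a rotation vector about the tool's x, y, z in degrees. In form: [[hand, tx, ty, tz, ax, ay, az], ...]. A call has 1 to 20 rows; each row is the pose to reach, as a shift and turn from the pose commanded when the call began, along the tool's axes at that moment; what a row does not reach only later rows make up. A row lasts 1/8 s, in which the tool goes at most 62.5 mm and 10.7 degrees, less where a joint would pass 70% of its speed; a pose out of reach is approached as far as the arm can. A call with a gripper value outside its range is refused whole. The fingers move at their own pace and stop on an object; "grip_force" is the grip in N (left out, the last holds). Time passes only in rows, so rows that repeat a pose let the fingers close. It gives the time, the measured TCP pose, the force, the opening and the grip force at its end, in the units of the state.
- monitor.observe(): the state, without advancing time (a new reading comes with each control period).
- viewer.capture(name): name is "side" or "top"; returns a dict with "frame" (400x640x3 uint8, red, green, blue), "fx", "fy", "cx", "cy" (pixels), "distortion" ([k1, k2, p1, p2, k3] as OpenCV has them; the pictures are not rectified), "rvec" (rotation vector, rad) and "tvec" (3), from world to camera coordinates, as OpenCV has them. Camera axes: x right, y down, z forward; pixel columns grow to the right and rows downward; lengths in m; the calibration is good to about 2 mm. A picture is of the moment at which its call begins. There is no depth.
- job.sign_off(): hands the job in; it is judged then, once.
Trained networks look in a picture, given as the dict that the camera call returned (one of the last four; its "shot" number tells which), for a name from the list of things; names that differ only in an ending like _2 or _b are one class to them, and where a whole thing is asked for, a point or a joint stands for the part that bears it (a point fixed in the world has none). Each returns a list of dicts, best first, with "confidence" (0 to 1); they miss things now and then, are a little off and sometimes report something else, mostly with a low value. They report only what shows in the picture. A call takes as long as a camera call.
- models.spot_in(picture, label): "rect" ([left, top, width, height] in pixels, round what is visible of it).
The state is a dict: "t": time; "joint_positions": joint angles; "qd": joint speeds; "joint_torque": joint torques, N m; "position": TCP position; "eef_rot": TCP orientation; "force": force on the tool from outside, world axes, zero at the start; "moment": the same for the moment, N m; "grip_width": opening from 0.0 (shut) to 1.0 (fully open); "gripper_force": force on a finger pad.
Only numpy, scipy, OpenCV 4.12 (cv2) and the standard library are available. Lean on these libraries where they do the work, as an engineer would, in place of code of your own. Each camera call takes 0.05 s, during which the arm holds its last target. There are 200 camera calls.

TASK

Slide the yellow cover of the gas manifold box all the way back, away from the robot, so that the two valves under it are uncovered, and leave it there. Then gently push the red valve handle with a fingertip, without gripping or forcing it, until it is fully shut, lying square across its pipe. Leave the blue handle as it is, and do not move or lift the things standing round the box.

Things in the scene. Friction and masses are not known exactly. Their poses are not given: they have to be found in the camera images.
- manifold: Grey gas manifold box fixed to the worktop, 250 mm (x) by 260 mm (y). Origin: centre of its underside; own z up, x from front (robot side) to back, y to the left; all offsets in mm below are in this frame. Walls 60 high, runners along both sides (y = +-119 to +-130) up to z = 72. x > -13: closed housing, top at z = 60, over which the cover slides. Unions stick out in front to x = -143.
- bay (a point): Centre of the floor of the open-topped valve bay under the cover (x = -65.5, y = 0, z = 6; axes as the box). Inside, the bay spans x = -118 to -13, y = -121 to 121. Two valves stand in it, pivots at x = -38, y = -53.5 and +41.5; which colour is where varies. Valve bodies and pipes reach z = 42 at the pivot, 32 elsewhere.
- cover (a joint): Slide of the yellow cover along the box's +x (away from the robot), in m: 0 = bay fully covered, 0.122 = all the way back against its stop, bay fully open. It starts within 0.02 of covered. About 2.5 N of friction, no spring; it stays where it is left and cannot be lifted.
- cover_face (a point): Middle of the front face of the cover's raised hood (black rubber strip; face 200 mm wide along y, z = 66 to 86): push here toward the box's +x. It lies at x = -95.5 + cover travel, y = 0, z = 77. The hood is 90 long in x; the cover plate under it (z = 62 to 66, 240 wide) reaches 30 mm farther to the front.
- red_handle (a joint): Angle of the red handle, rad: 0 = open (in line with its pipe, pointing from the pivot to the box's -x, toward the robot), 1.571 = shut, at its stop (square across the pipe, pointing to the box's +y, left). Closes clockwise seen from above, starts between 0 and 0.2. Friction 0.2 N m (about 5 N at the handle), no spring; stays where left.
- red_pivot (a point): Point on the red valve's vertical pivot axis at half the handle's height, z = 50.
- red_pad (a point): Middle of the red handle's grip, 44 mm from the pivot, z = 50. The grip is a rounded red bar 46 long (from 18 to 64 mm from the pivot), 10 wide, from z = 42 to 58. Its own x points from here to the pivot.
- blue_handle (a joint): Angle of the blue handle (the same valve, blue grip), same meaning; starts between 0 and 0.2 and must stay.
- blue_pad (a point): Middle of the blue handle's grip, 44 mm from its pivot, as for the red one.
- pot: White sample pot with blue screw cap, 50 mm across, 69 high, loose, left of the box; origin: centre of its underside.
- beaker: Clear beaker, 54 mm across, 70 high, loose, left of the box; origin: centre of its underside.
- timer: White lab timer with buttons, 62x66x23 mm, loose, right of the box; origin: centre of its underside.
- dropper: Small brown bottle with black cap, 36 mm across, 78 high, loose, right of the box; origin: centre of its underside.
- brush: Small wooden brush, 194 mm long, 11 high, loose, lying in front of the box; origin: on its underside, near mid-length.

How it is judged:
On the way, in this order (a step that is already met when the one before it is completed fails the run):
1. the cover is slid back while the red handle is still open (value of joint cover above 0.105 m and value of joint red_handle below 0.5 rad), for 0.2 s.
2. the red handle is pushed shut with the cover back (value of joint red_handle above 1.43 rad and value of joint cover above 0.105 m), for 0.2 s.
At the end, for the whole second after the job is handed in: The cover is at least 105 mm back (stop at 122), the red handle within 0.14 rad of its shut stop, the blue handle still open (below 0.35 rad), both at rest, and each loose thing within 20 mm of where it stood (all of step 2 and value of joint blue_handle below 0.35 rad and velocity of joint red_handle between -0.02 and 0.02 rad/s and velocity of joint cover between -0.02 and 0.02 m/s and distance of each of pot, beaker, timer, dropper, brush from where it was at the start of the episode below 0.02 m); the robot touches nothing.
It fails at once if the red handle is gripped: both its sides are pressed with over 8 N at once (contact force between the fingers and red_handle_c1 above 8 N and contact force between the fingers and red_handle_c2 above 8 N).
It fails at once if the blue handle is turned (beyond 0.35 rad) (value of joint blue_handle above 0.35 rad).
It fails at once if the cover or a handle is forced (over 40 N) (contact force between the fingers and cover above 40 N or contact force between the fingers and red_handle above 40 N or contact force between the fingers and blue_handle above 40 N).
It fails at once if a thing standing round the box is moved or lifted by over 20 mm (distance of any of pot, beaker, timer, dropper, brush from where it was at the start of the episode above 0.02 m).
It also fails if it takes over 48 s, if anything falls off the work surface, if the arm or the gripper's body presses on something with over 40 N, if the wrist force passes 120 N, or if a joint passes its speed limit or range.

## Working session

There is one attempt and no reset: what is moved stays moved. The work goes in short steps, Python scripts to look and compute and a tool call to move; the robot and the scene stay as the last step left them, time stands still between calls to the robot, and variables do not carry over. Pictures are saved under pics/ and viewed, at most 10 in all, crops included, and the job is handed in when it is done.

Besides the shell and the picture viewer there is one more tool, called as name(argument=value, ...) on one line, values as JSON. move_arm: Moves the arm, as the interface text tells. Its arguments: {"type":"object","properties":{"motion":{"type":"array"},"grip_force":{"type":"number"}},"required":["motion"]}

```bash
mkdir -p pics; cat > h.py <<'E'
import numpy as np, cv2
from plant import monitor, viewer, job, models
def cap(n,save=None):
    p=viewer.capture(n)
    if save: cv2.imwrite(f'pics/{save}.png',cv2.cvtColor(p['frame'],cv2.COLOR_RGB2BGR))
    return p
def KD(p): return np.array([[p['fx'],0,p['cx']],[0,p['fy'],p['cy']],[0,0,1.]]),np.array(p['distortion'],float)
def proj(p,X):
    K,D=KD(p); return cv2.projectPoints(np.array(X,float).reshape(-1,1,3),np.array(p['rvec'],float),np.array(p['tvec'],float),K,D)[0].reshape(-1,2)
def onz(p,uv,z):
    K,D=KD(p); n=cv2.undistortPoints(np.array(uv,float).reshape(-1,1,2),K,D).reshape(-1,2)
    R=cv2.Rodrigues(np.array(p['rvec'],float))[0]; c=-R.T@np.array(p['tvec'],float).ravel()
    d=np.c_[n,np.ones(len(n))]@R
    return c+d*((z-c[2])/d[:,2])[:,None]
E
python3 - <<'E'
from h import *
s=monitor.observe(); print(s)
for n in('top','side'):
    p=cap(n,n+'0')
    for l in 'manifold cover cover_face red_handle blue_handle pot beaker timer dropper brush'.split():
        print(n,l,[(np.round(d['rect']).tolist(),round(d['confidence'],2)) for d in models.spot_in(p,l)[:2]])
E
```

```text
{'t': 0.0, 'joint_positions': array([ 1.08198946,  0.46840038, -0.01160985,  1.60361303,  0.00603561,
        1.07140027, -0.05629912]), 'qd': array([-0.00076637,  0.00039508, -0.00136362, -0.00044619, -0.00148991,
        0.0005907 ,  0.00122732]), 'joint_torque': array([-2.42826027e-04, -5.32393026e+01,  2.17207399e-02, -2.51303351e+01,
        1.15230432e-02,  7.80345319e-03, -2.20036009e-05]), 'position': array([ 0.2801227 , -0.58627081,  0.40372739]), 'eef_rot': array([-3.13981206e+00,  1.52460676e-04,  4.45767223e-01]), 'force': array([ 0.47877769,  0.13196504, -0.96503815]), 'moment': array([-0.03151996,  0.03297492, -0.01025543]), 'gripper_force': 0.0, 'grip_width': 1.0040920783214742}
top manifold [([292.0, 137.0, 121.0, 113.0], 0.62)]
top cover [([305.0, 181.0, 103.0, 60.0], 0.95)]
top cover_face [([307.0, 182.0, 101.0, 56.0], 0.85)]
top red_handle []
top blue_handle []
top pot [([264.0, 164.0, 20.0, 23.0], 0.56)]
top beaker [([259.0, 213.0, 27.0, 22.0], 0.59)]
top timer [([417.0, 185.0, 29.0, 26.0], 0.83)]
top dropper [([412.0, 151.0, 15.0, 18.0], 0.71), ([416.0, 184.0, 27.0, 27.0], 0.53)]
top brush []
side manifold [([256.0, 178.0, 194.0, 163.0], 0.95)]
side cover [([267.0, 196.0, 114.0, 102.0], 0.79)]
side cover_face [([264.0, 195.0, 121.0, 104.0], 0.66)]
side red_handle []
side blue_handle [([258.0, 179.0, 192.0, 158.0], 0.25)]
side pot [([321.0, 165.0, 27.0, 24.0], 0.74), ([432.0, 283.0, 28.0, 47.0], 0.67)]
side beaker [([265.0, 176.0, 22.0, 30.0], 0.65)]
side timer [([366.0, 327.0, 56.0, 45.0], 0.61)]
side dropper [([428.0, 283.0, 29.0, 50.0], 0.78)]
side brush [([227.0, 239.0, 35.0, 70.0], 0.77)]
```

View pics/top0.png

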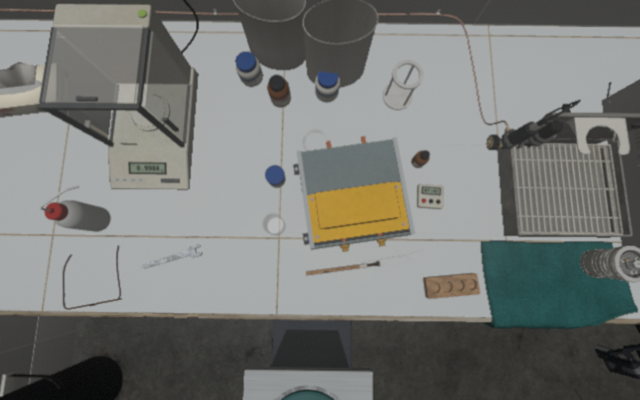

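View pics/side0.png

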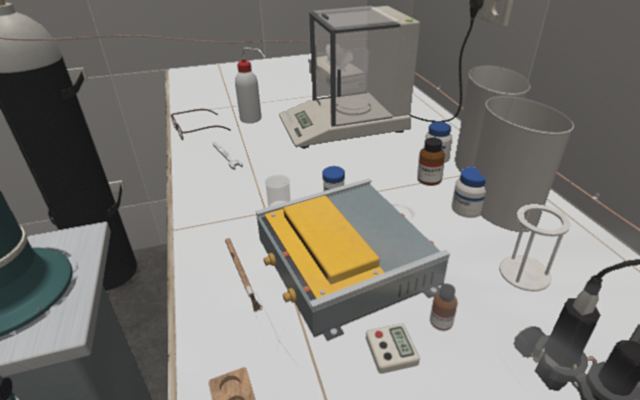

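```bash
cat > fit.py <<'E'
from h import *
from scipy.optimize import least_squares
def box(P,q):
    c,s=np.cos(q[2]),np.sin(q[2]); P=np.array(P,float)/1000
    return np.c_[q[0]+c*P[:,0]-s*P[:,1],q[1]+s*P[:,0]+c*P[:,1],P[:,2]]
def overlay(p,q,cov,name,rect,k):
    x,y,w,h=rect; im=cv2.cvtColor(p['frame'],cv2.COLOR_RGB2BGR)[y:y+h,x:x+w]
    im=cv2.resize(im,None,fx=k,fy=k,interpolation=cv2.INTER_CUBIC)
    L=[]
    for s in(-1,1): L+=[([-125,s*130,72],[125,s*130,72],(0,0,255))]
    for s in(-1,1): L+=[([s*125,-130,60],[s*125,130,60],(0,0,255))]
    f=-95.5+cov*1000
    H=[[f,-100,86],[f,100,86],[f+90,100,86],[f+90,-100,86]]
    L+=[(H[i],H[(i+1)%4],(255,0,0)) for i in range(4)]
    L+=[([f-30,-120,66],[f-30,120,66],(0,200,0))]
    for a,b,c in L:
        t=proj(p,box([a,b],q)); t=((t-[x,y]+.5)*k).astype(int)
        cv2.line(im,tuple(map(int,t[0])),tuple(map(int,t[1])),c,1)
    cv2.imwrite(f'pics/{name}.png',im)
E
python3 - <<'E'
from fit import *
P=cap('top');S=cap('side')
C=[[125,130,72],[125,-130,72],[-125,-130,72],[-125,130,72]]
tp=np.array([[299,150],[396,139],[412,236],[306,247]],float)
sp=np.array([[370,182],[446,256],[313,315],[258,212]],float)
print(onz(P,tp,.072).round(3).tolist(), onz(S,sp,.072).round(3).tolist())
r=least_squares(lambda q:np.r_[(proj(P,box(C,q))-tp).ravel(),(proj(S,box(C,q))-sp).ravel()],[.6,0,0],x_scale=[.1,.1,.1],loss='soft_l1')
print(r.x,r.fun.round(1)); q=r.x
# cover travel from hood front edge, top view
overlay(P,q,.01,'t1',(280,120,150,140),4); overlay(S,q,.01,'s1',(240,165,220,180),3)
E
```

```text
[[0.693, 0.031, 0.072], [0.726, -0.217, 0.072], [0.479, -0.25, 0.072], [0.449, 0.008, 0.072]] [[0.688, 0.02, 0.072], [0.723, -0.224, 0.072], [0.483, -0.274, 0.072], [0.45, -0.009, 0.072]]
[ 0.58679371 -0.11313118  0.13194222] [-0.7 -0.3  3.2 -0.8  3.5 -0.5  3.7  1.3  0.3 -3.5  3.1 -0.1 -5.2 -7.8
 -3.1 -2.2]
```

View pics/t1.png

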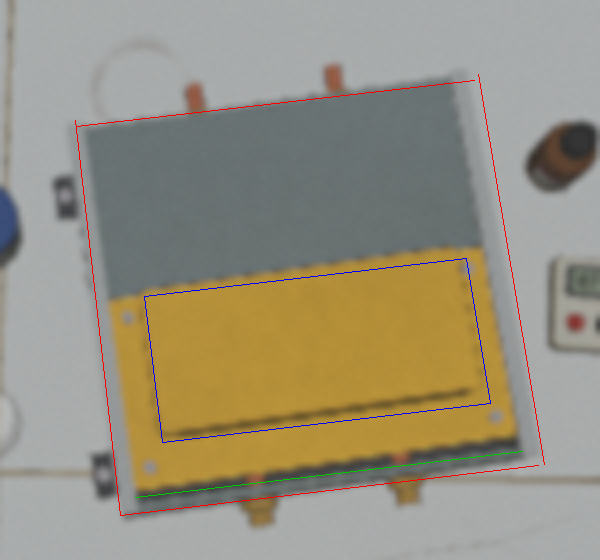

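View pics/s1.png

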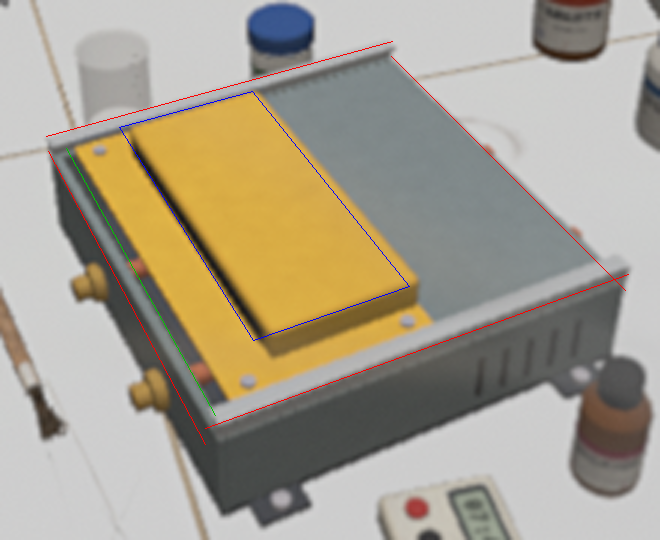

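```bash
python3 - <<'E'
from fit import *
P=cap('top');S=cap('side')
def f(q,ret=0):
    c=q[3]*1000
    T=[([125,130,72],(77,124)),([125,-130,72],(472,75)),([-125,130,72],(122,514)),([c-125.5,120,66],(137,490)),([c-125.5,-120,66],(520,439))]
    U=[([125,130,72],(390,43)),([125,-130,72],(628,263)),([-125,-130,72],(214,424)),([-125,130,72],(48,138)),
       ([c-95.5,100,86],(131,130)),([c-95.5,-100,86],(266,340)),([c-5.5,-100,86],(417,281)),([c-5.5,100,86],(255,92)),([c-125.5,120,66],(77,149))]
    a=proj(P,box([t[0] for t in T],q))-(np.array([t[1] for t in T])/4+[280,120]-.5)
    b=proj(S,box([t[0] for t in U],q))-(np.array([t[1] for t in U])/3+[240,165]-.5)
    return np.r_[a.ravel(),b.ravel()]
r=least_squares(f,[.587,-.113,.13,.01],x_scale=[.1,.1,.1,.01],loss='soft_l1')
q=r.x; print(q, f(q).reshape(-1,2).round(1).tolist())
overlay(P,q,q[3],'t2',(280,120,150,140),4); overlay(S,q,q[3],'s2',(240,165,220,180),3)
a=cv2.imread('pics/t2.png');b=cv2.imread('pics/s2.png')
b=cv2.resize(b,(400,327));a=cv2.resize(a,(400,373));o=np.zeros((373,800,3),np.uint8);o[:,:400]=a;o[:327,400:]=b;cv2.imwrite('pics/c2.png',o)
print(onz(P,[[275,176],[274,224],[430,197],[421,158],[307,272],[379,264]],.0).round(3).tolist())
E
```

```text
[ 0.58831455 -0.11222823  0.14678281  0.01381172] [[-1.4, -0.5], [0.5, -1.2], [0.2, 0.4], [-0.2, 0.4], [0.6, 0.1], [0.1, -0.9], [1.0, 2.2], [-0.4, 1.1], [-0.6, -0.3], [-1.7, -1.3], [0.1, -1.0], [1.0, 0.3], [0.7, -1.1], [-1.5, -0.5]]
[[0.641, 0.098, 0.0], [0.51, 0.096, 0.0], [0.589, -0.321, 0.0], [0.697, -0.301, 0.0], [0.387, 0.006, 0.0], [0.41, -0.18, 0.0]]
```

View pics/c2.png

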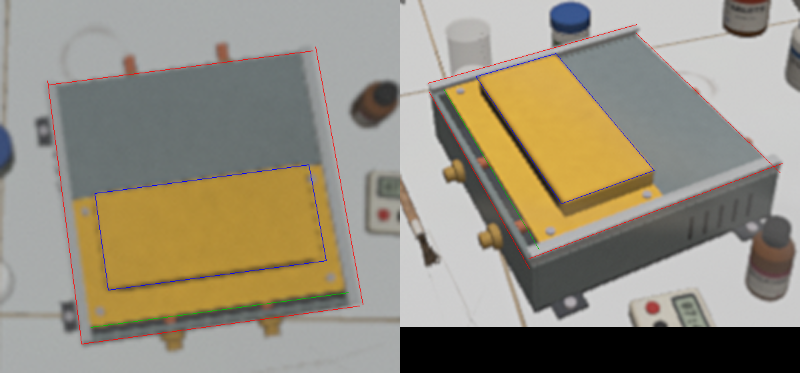

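```bash
cat > plan.py <<'E'
from h import *
from scipy.spatial.transform import Rotation as R
Q=(.58831,-.11223,.14678)
def rows(pts):
    """pts: box-frame x,y mm, tcp z mm, yaw deg rel. to box -> tool-frame rows from the measured pose"""
    s=monitor.observe(); R0=R.from_euler('xyz',s['eef_rot'])
    c,sn=np.cos(Q[2]),np.sin(Q[2])
    d=(s['position'][:2]-Q[:2])*1000
    print('t',round(s['t'],2),'box xy',(c*d[0]+sn*d[1]).round(1),(-sn*d[0]+c*d[1]).round(1),'z',(s['position'][2]*1000).round(1),'yawrel',np.degrees(s['eef_rot'][2]-Q[2]).round(1),'F',s['force'].round(1))
    for x,y,z,a in pts:
        w=np.array([Q[0]*1000+c*x-sn*y,Q[1]*1000+sn*x+c*y,z])
        t=R0.inv().apply(w-s['position']*1000)
        rv=(R0.inv()*R.from_euler('xyz',[np.pi,0,Q[2]+np.radians(a)])).as_rotvec(degrees=True)
        print([x,y,z,a],'->',t.round(0).tolist(),rv.round(1).tolist())
E
python3 -c "
from plan import *
rows([(-122,0,400,0),(-122,0,247,0)])"
```

```text
t 1.3 box xy -374.1 -424.1 z 404.7 yawrel 17.1 F [-0.2  1.1  0.6]
[-122, 0, 400, 0] -> [366.0, -331.0, 5.0] [0.0, 0.0, 17.1]
[-122, 0, 247, 0] -> [366.0, -331.0, 158.0] [0.0, 0.0, 17.1]
```

move_arm(motion=[[0,50,-45,0,0,0,4],[0,100,-90,0,0,0,9],[0,150,-135,0,0,0,14],[0,200,-180,0,0,0,17],[0,250,-225,0,0,0,17],[0,300,-270,3,0,0,17],[0,366,-331,5,0,0,17],[0,366,-331,5,0,0,17],[0,366,-331,5,0,0,17],[0,366,-331,45,0,0,17],[0,366,-331,85,0,0,17],[0,366,-331,125,0,0,17],[0,366,-331,125,0,0,17]])

```text
t: 2.92
position: [0.4664, -0.1309, 0.2775]
eef_rot: [-3.14, 0.006, 0.148]
force: [-0.4, -0.1, -0.3]
grip_width: 0.002
gripper_force: 0.0
```

```bash
python3 -c "
from plan import *
rows([(-122,0,247,0),(-98,0,247,0),(8,0,247,0)])
cap('side','s3')"
```

```text
t 2.92 box xy -123.4 -0.6 z 277.5 yawrel 0.1 F [-0.4 -0.1 -0.3]
[-122, 0, 247, 0] -> [2.0, -1.0, 30.0] [-0.1, 0.3, 0.1]
[-98, 0, 247, 0] -> [26.0, -1.0, 30.0] [-0.1, 0.3, 0.1]
[8, 0, 247, 0] -> [132.0, -0.0, 30.0] [-0.1, 0.3, 0.1]
```

View pics/s3.png

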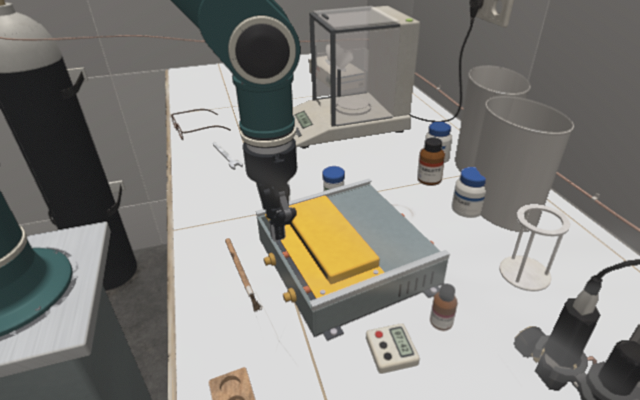

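move_arm(motion=[[0,2,0,15,0,0,0],[0,2,0,30,0,0,0],[0,2,0,30,0,0,0],[0,10,0,30,0,0,0],[0,18,0,30,0,0,0],[0,24,0,30,0,0,0],[0,29,0,30,0,0,0],[0,34,0,30,0,0,0],[0,39,0,30,0,0,0],[0,44,0,30,0,0,0]])

```text
t: 4.22
position: [0.5111, -0.1235, 0.2495]
eef_rot: [-3.141, 0.001, 0.149]
force: [-2.4, -0.4, 1.9]
grip_width: 0.002
gripper_force: 1.4
```

```bash
python3 -c "
from plan import *
rows([(8,0,247,0)])"
```

```text
t 4.22 box xy -78.0 0.1 z 249.5 yawrel 0.1 F [-2.4 -0.4  1.9]
[8, 0, 247, 0] -> [86.0, 0.0, 2.0] [-0.0, 0.1, 0.1]
```

move_arm(motion=[[0,6,0,0,0,0,0],[0,13,0,0,0,0,0],[0,20,0,0,0,0,0],[0,27,0,0,0,0,0],[0,34,0,0,0,0,0],[0,41,0,0,0,0,0],[0,48,0,0,0,0,0],[0,55,0,0,0,0,0],[0,61,0,0,0,0,0],[0,66,0,0,0,0,0],[0,71,0,0,0,0,0],[0,75,0,0,0,0,0],[0,78,0,0,0,0,0],[0,80,0,0,0,0,0],[0,82,0,0,0,0,0]])

```text
t: 6.1
position: [0.5925, -0.1114, 0.2497]
eef_rot: [3.142, 0.0, 0.149]
force: [-2.2, 0.9, 0.7]
grip_width: -0.001
gripper_force: 1.3
```

```bash
python3 -c "
from plan import *
rows([(12,0,247,0)])
for n in('top','side'):
  p=cap(n,n+'4')
  for l in ('cover','red_handle','blue_handle'):
    print(n,l,[(np.round(d['rect']).tolist(),round(d['confidence'],2)) for d in models.spot_in(p,l)[:2]])
a=cv2.imread('pics/side4.png')[165:345,240:460];cv2.imwrite('pics/s4c.png',cv2.resize(a,None,fx=3,fy=3,interpolation=cv2.INTER_CUBIC))
"
```

```text
t 6.1 box xy 4.2 0.3 z 249.7 yawrel 0.1 F [-2.2  0.9  0.7]
[12, 0, 247, 0] -> [8.0, 0.0, 3.0] [0.0, 0.0, 0.1]
top cover [([303.0, 152.0, 51.0, 52.0], 0.67)]
top red_handle [([262.0, 214.0, 22.0, 24.0], 0.74)]
top blue_handle []
side cover [([310.0, 182.0, 117.0, 96.0], 0.88)]
side red_handle [([282.0, 230.0, 38.0, 14.0], 0.72)]
side blue_handle [([304.0, 259.0, 44.0, 18.0], 0.79), ([285.0, 231.0, 37.0, 10.0], 0.33)]
```

View pics/s4c.png

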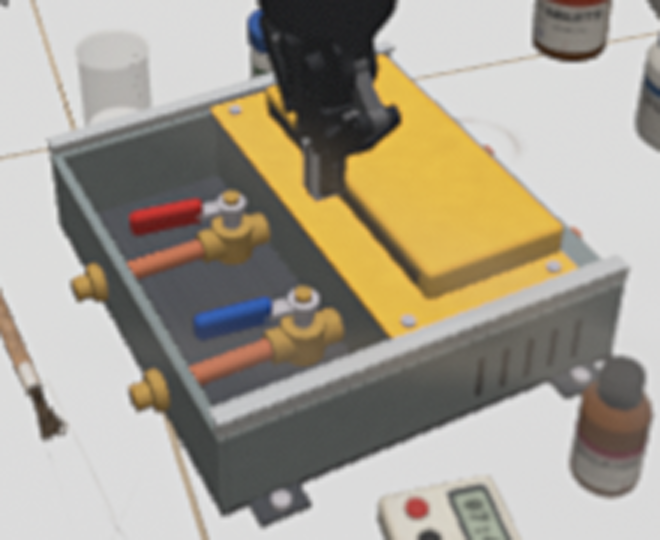

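move_arm(motion=[[0,2,0,0,0,0,0],[0,4,0,0,0,0,0],[0,6,0,0,0,0,0],[0,8,0,0,0,0,0],[0,8,0,0,0,0,0]])

```text
t: 7.12
position: [0.6006, -0.1103, 0.2497]
eef_rot: [3.141, -0.001, 0.149]
force: [-1.1, -1.3, 0.4]
grip_width: -0.002
gripper_force: 0.6
```

```bash
python3 -c "
from plan import *
rows([(-30,0,250,0)])
p=cap('side'); q=[*Q]
from fit import box
from scipy.optimize import minimize
hs=cv2.cvtColor(p['frame'],cv2.COLOR_RGB2HSV)
red=((hs[...,0]<8)|(hs[...,0]>172))&(hs[...,1]>150)&(hs[...,2]>70); red[:220]=0; red[:,:278]=0; red[252:]=0;red[:,325:]=0
v,u=np.nonzero(red); pts=np.c_[u,v]; print(len(u),pts.min(0),pts.max(0),pts.mean(0))
for th in np.arange(0,.41,.05):
  g=box([[-38-r*np.cos(th),41.5+r*np.sin(th),50] for r in(18,44,64)],q); print(round(th,2),proj(p,g).round(1).tolist())
"
```

```text
t 7.12 box xy 12.5 0.1 z 249.7 yawrel 0.1 F [-1.1 -1.3  0.4]
[-30, 0, 250, 0] -> [-42.0, 0.0, -0.0] [0.0, -0.0, 0.1]
169 [283 232] [306 242] [294.53254438 236.74556213]
0.0 [[307.5, 235.7], [294.3, 239.9], [283.9, 243.2]]
0.05 [[307.3, 235.4], [293.8, 239.2], [283.3, 242.1]]
0.1 [[307.1, 235.1], [293.5, 238.4], [282.8, 241.0]]
0.15 [[307.0, 234.8], [293.2, 237.7], [282.4, 239.9]]
0.2 [[306.9, 234.5], [292.9, 236.9], [282.0, 238.8]]
0.25 [[306.8, 234.2], [292.7, 236.2], [281.8, 237.7]]
0.3 [[306.7, 233.9], [292.6, 235.4], [281.6, 236.6]]
0.35 [[306.7, 233.6], [292.5, 234.6], [281.6, 235.4]]
0.4 [[306.7, 233.3], [292.5, 233.9], [281.6, 234.3]]
```

move_arm(motion=[[0,-8,0,0,0,0,0],[0,-25,0,-5,0,0,0],[0,-45,0,-25,0,0,0],[0,-70,0,-50,0,0,-10],[0,-94,-8,-50,0,0,-20],[0,-94,-8,-50,0,0,-30],[0,-94,-8,-50,0,0,-40],[0,-94,-8,-50,0,0,-50],[0,-94,-8,-50,0,0,-60],[0,-94,-8,-50,0,0,-70],[0,-94,-8,-50,0,0,-80],[0,-94,-8,-50,0,0,-90],[0,-94,-8,-50,0,0,-90],[0,-94,-8,-50,0,0,-90]])

```text
t: 8.93
position: [0.506, -0.1162, 0.2997]
eef_rot: [3.141, 0.0, 1.717]
force: [-0.2, -0.1, 0.3]
grip_width: 0.001
gripper_force: 0.0
```

```bash
python3 -c "
from plan import *
rows([(-80,8,300,90),(-80,8,222,90)])
p=cap('side','side5')
a=p['frame'][130:330,220:460,::-1];cv2.imwrite('pics/s5c.png',cv2.resize(a,None,fx=3,fy=3,interpolation=cv2.INTER_CUBIC))
"
```

```text
t 8.93 box xy -82.0 8.1 z 299.7 yawrel 90.0 F [-0.2 -0.1  0.3]
[-80, 8, 300, 90] -> [-0.0, 2.0, -0.0] [0.0, 0.0, -0.0]
[-80, 8, 222, 90] -> [-0.0, 2.0, 78.0] [0.0, 0.0, -0.0]
```

View pics/s5c.png

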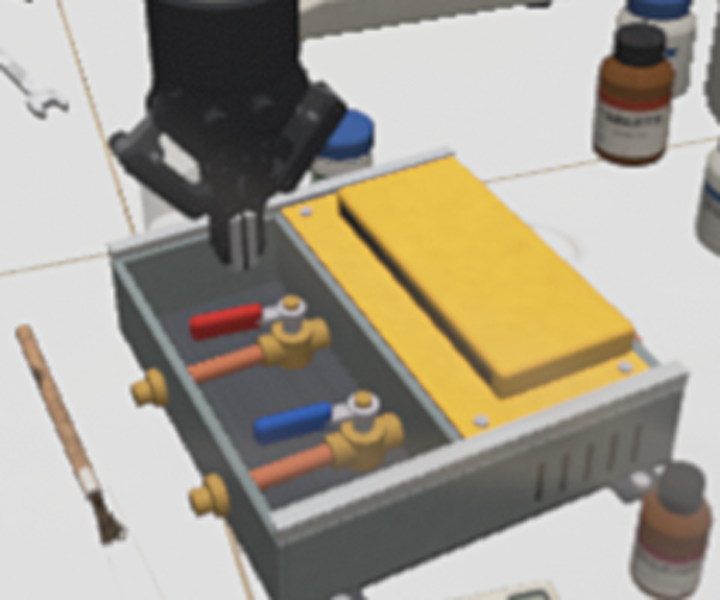

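move_arm(motion=[[0,0,2,30,0,0,0],[0,0,2,60,0,0,0],[0,0,2,78,0,0,0],[0,0,2,78,0,0,0],[0,6,2,78,0,0,0],[0,12,2,78,0,0,0]])

```text
t: 9.72
position: [0.5067, -0.1035, 0.2227]
eef_rot: [3.14, 0.001, 1.72]
force: [0.8, 0.8, -0.4]
grip_width: -0.005
gripper_force: 0.0
```

```bash
python3 -c "
from plan import *
P=[]
for t in range(0,91,6):
  a=np.radians(t); r=40-2*t/90
  P.append((-38-r*np.cos(a)-16*np.sin(a),41.5+r*np.sin(a)-16*np.cos(a),222,90-t))
P=[tuple(float(round(v,1)) for v in p) for p in P]
rows(P)"
```

```text
t 9.72 box xy -79.5 20.6 z 222.7 yawrel 90.1 F [ 0.8  0.8 -0.4]
[-78.0, 25.5, 222.0, 90.0] -> [5.0, 1.0, 1.0] [0.1, 0.0, 0.1]
[-79.3, 29.8, 222.0, 84.0] -> [9.0, 0.0, 1.0] [0.1, 0.0, 6.1]
[-80.2, 34.1, 222.0, 78.0] -> [14.0, -1.0, 1.0] [0.1, 0.0, 12.1]
[-80.6, 38.5, 222.0, 72.0] -> [18.0, -1.0, 1.0] [0.1, 0.0, 18.1]
[-80.6, 42.9, 222.0, 66.0] -> [22.0, -1.0, 1.0] [0.1, 0.0, 24.1]
[-80.1, 47.3, 222.0, 60.0] -> [27.0, -1.0, 1.0] [0.1, 0.0, 30.1]
[-79.1, 51.6, 222.0, 54.0] -> [31.0, 0.0, 1.0] [0.1, 0.0, 36.1]
[-77.7, 55.8, 222.0, 48.0] -> [35.0, 2.0, 1.0] [0.1, -0.0, 42.1]
[-75.9, 59.7, 222.0, 42.0] -> [39.0, 4.0, 1.0] [0.1, -0.0, 48.1]
[-73.8, 63.5, 222.0, 36.0] -> [43.0, 6.0, 1.0] [0.1, -0.0, 54.1]
[-71.2, 67.0, 222.0, 30.0] -> [46.0, 8.0, 1.0] [0.1, -0.0, 60.1]
[-68.3, 70.2, 222.0, 24.0] -> [50.0, 11.0, 1.0] [0.1, -0.0, 66.1]
[-65.1, 73.1, 222.0, 18.0] -> [53.0, 14.0, 1.0] [0.1, -0.0, 72.1]
[-61.6, 75.6, 222.0, 12.0] -> [55.0, 18.0, 1.0] [0.1, -0.0, 78.1]
[-57.9, 77.8, 222.0, 6.0] -> [57.0, 22.0, 1.0] [0.1, -0.0, 84.1]
[-54.0, 79.5, 222.0, 0.0] -> [59.0, 26.0, 1.0] [0.1, -0.1, 90.1]
```

First half, then check the force.

move_arm(motion=[[0,5,1,0,0,0,0],[0,9,0,0,0,0,6],[0,14,-1,0,0,0,12],[0,18,-1,0,0,0,18],[0,22,-1,0,0,0,24],[0,27,-1,0,0,0,30]])

```text
t: 10.48
position: [0.5006, -0.0788, 0.2219]
eef_rot: [-3.141, 0.003, 1.191]
force: [-2.3, -4.6, 1.3]
grip_width: -0.0
gripper_force: 2.7
```

```bash
python3 -c "
from plan import *
P=[]
for t in range(36,91,6):
  a=np.radians(t); r=40-2*t/90
  P.append((-38-r*np.cos(a)-16*np.sin(a),41.5+r*np.sin(a)-16*np.cos(a),222,90-t))
P=[tuple(float(round(v,1)) for v in p) for p in P]
rows(P)"
```

```text
t 10.47 box xy -81.9 45.9 z 221.9 yawrel 59.9 F [-2.3 -4.6  1.3]
[-79.1, 51.6, 222.0, 54.0] -> [6.0, -0.0, -0.0] [-0.0, 0.2, 5.9]
[-77.7, 55.8, 222.0, 48.0] -> [11.0, -1.0, -0.0] [-0.0, 0.2, 11.9]
[-75.9, 59.7, 222.0, 42.0] -> [15.0, -2.0, -0.0] [-0.0, 0.2, 17.9]
[-73.8, 63.5, 222.0, 36.0] -> [19.0, -2.0, -0.0] [-0.0, 0.2, 23.9]
[-71.2, 67.0, 222.0, 30.0] -> [24.0, -1.0, -0.0] [-0.0, 0.2, 29.9]
[-68.3, 70.2, 222.0, 24.0] -> [28.0, -0.0, -0.0] [0.0, 0.2, 35.9]
[-65.1, 73.1, 222.0, 18.0] -> [32.0, 1.0, -0.0] [0.0, 0.2, 41.9]
[-61.6, 75.6, 222.0, 12.0] -> [36.0, 3.0, -0.0] [0.0, 0.2, 47.9]
[-57.9, 77.8, 222.0, 6.0] -> [40.0, 5.0, -0.0] [0.0, 0.2, 53.9]
[-54.0, 79.5, 222.0, 0.0] -> [43.0, 7.0, -0.0] [0.0, 0.2, 59.9]
```

Pushing at about 5 N, as expected.

move_arm(motion=[[0,5,0,0,0,0,6],[0,10,-1,0,0,0,12],[0,15,-2,0,0,0,18],[0,19,-2,0,0,0,24],[0,24,-1,0,0,0,30],[0,28,0,0,0,0,36],[0,32,1,0,0,0,42],[0,36,3,0,0,0,48],[0,38,4,0,0,0,52],[0,40,5,0,0,0,56],[0,40,5,0,0,0,60]])

```text
t: 11.85
position: [0.5188, -0.041, 0.2212]
eef_rot: [-3.14, 0.005, 0.148]
force: [-5.5, 1.0, 1.7]
grip_width: -0.003
gripper_force: 2.4
```

```bash
python3 -c "
from plan import *
rows([(-54,79.5,222,0)])"
```

```text
t 11.85 box xy -58.3 80.6 z 221.2 yawrel 0.1 F [-5.5  1.   1.7]
[-54, 79.5, 222, 0] -> [4.0, 1.0, -1.0] [-0.1, 0.3, 0.1]
```

Advance in 1 mm steps, watching the force for the stop.

move_arm(motion=[[0,1,0,0,0,0,0],[0,2,0,0,0,0,0],[0,3,0,0,0,0,0],[0,3,0,0,0,0,0]])

```text
t: 12.35
position: [0.5218, -0.0405, 0.2212]
eef_rot: [-3.14, 0.006, 0.15]
force: [-5.5, 1.8, 2.2]
grip_width: 0.003
gripper_force: 2.4
```

move_arm(motion=[[0,1,0,0,0,0,0],[0,1,0,0,0,0,0]])

```text
t: 12.6
position: [0.5227, -0.0403, 0.2212]
eef_rot: [-3.14, 0.006, 0.15]
force: [-5.8, 2.3, 1.0]
grip_width: 0.001
gripper_force: 2.4
```

```bash
python3 -c "
from plan import *
rows([(-54,79.5,222,0)])"
```

```text
t 12.6 box xy -54.4 80.7 z 221.2 yawrel 0.2 F [-5.8  2.3  1. ]
[-54, 79.5, 222, 0] -> [0.0, 1.0, -1.0] [-0.1, 0.3, 0.2]
```

move_arm(motion=[[0,1,0,0,0,0,0],[0,1,0,0,0,0,0]])

```text
t: 12.85
position: [0.5237, -0.0401, 0.2212]
eef_rot: [-3.14, 0.006, 0.15]
force: [-4.9, 1.5, 1.8]
grip_width: 0.005
gripper_force: 2.4
```

move_arm(motion=[[0,1,0,0,0,0,0],[0,1,0,0,0,0,0]])

```text
t: 13.1
position: [0.5247, -0.0399, 0.2212]
eef_rot: [-3.14, 0.006, 0.15]
force: [-5.5, 2.3, 0.9]
grip_width: -0.003
gripper_force: 2.5
```

```bash
python3 -c "
from plan import *
rows([(-54,79.5,222,0)])
p=cap('side')
a=p['frame'][130:330,220:460,::-1];cv2.imwrite('pics/s6c.png',cv2.resize(a,None,fx=3,fy=3,interpolation=cv2.INTER_CUBIC))"
```

```text
t 13.1 box xy -52.3 80.8 z 221.2 yawrel 0.2 F [-5.5  2.3  0.9]
[-54, 79.5, 222, 0] -> [-2.0, 1.0, -1.0] [-0.1, 0.3, 0.2]
```

View pics/s6c.png

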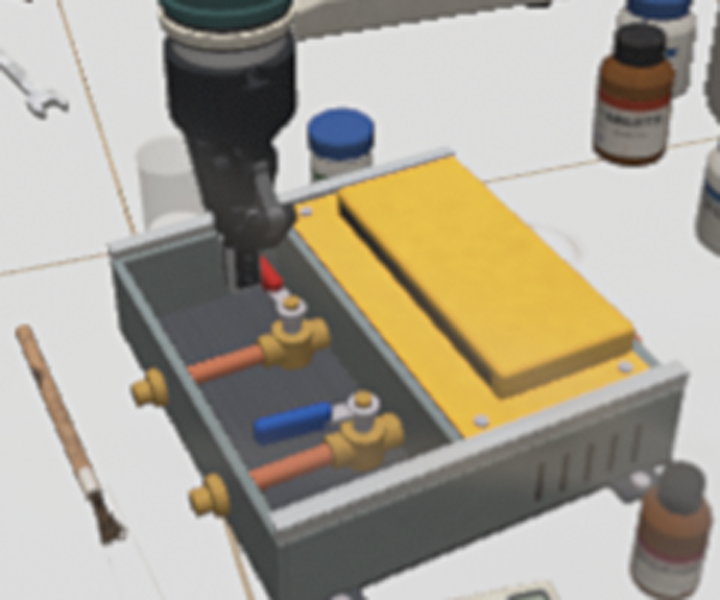

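move_arm(motion=[[0,1,0,0,0,0,0],[0,1,0,0,0,0,0]])

```text
t: 13.4
position: [0.5255, -0.0397, 0.2212]
eef_rot: [-3.14, 0.006, 0.15]
force: [-6.0, 1.8, 1.9]
grip_width: -0.001
gripper_force: 2.8
```

move_arm(motion=[[0,1,0,0,0,0,0],[0,1,0,0,0,0,0]])

```text
t: 13.65
position: [0.5259, -0.0397, 0.2211]
eef_rot: [-3.139, 0.008, 0.15]
force: [-8.7, 2.1, 4.7]
grip_width: -0.002
gripper_force: 4.0
```

The force is rising and motion is stalling, so the handle is on its stop. Backing off.

move_arm(motion=[[0,-5,2,0,0,0,0],[0,-15,5,0,0,0,0],[0,-15,5,-20,0,0,0],[0,-15,5,-60,0,0,0],[0,-40,40,-110,0,0,0],[0,-70,80,-140,0,0,0],[0,-70,130,-160,0,0,0],[0,-70,180,-180,0,0,0],[0,-70,230,-180,0,0,0],[0,-70,280,-180,0,0,0],[0,-70,280,-180,0,0,0]])

```text
t: 15.02
position: [0.4993, -0.3328, 0.4015]
eef_rot: [3.139, 0.001, 0.142]
force: [0.4, 0.6, -0.3]
grip_width: -0.002
gripper_force: 0.0
```

```bash
python3 -c "
from plan import *
from fit import overlay
T=cap('top');S=cap('side')
overlay(T,Q,.121,'t7',(245,120,200,160),2); overlay(S,Q,.121,'s7',(240,165,220,200),2)
a=cv2.imread('pics/t7.png');b=cv2.imread('pics/s7.png')
o=np.zeros((400,800,3),np.uint8);o[:a.shape[0],:a.shape[1]]=a[:,:];o[:b.shape[0],400:400+b.shape[1]]=b[:,:400];cv2.imwrite('pics/c7.png',o)
rows([])"
```

```text
t 15.12 box xy -118.6 -200.9 z 401.4 yawrel 0.1 F [0.6 0.5 0.1]
```

View pics/c7.png

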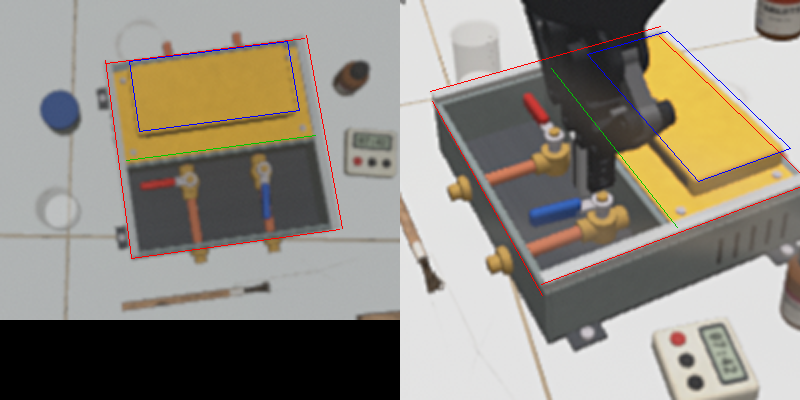

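The cover looks roughly 5 mm short of 0.121. The red handle is square and everything else is in place, so I'll nudge the cover to its stop.

move_arm(motion=[[0,20,-50,0,0,0,0],[0,40,-100,0,0,0,0],[0,65,-150,20,0,0,0],[0,88,-201,60,0,0,0],[0,88,-201,100,0,0,0],[0,88,-201,135,0,0,0],[0,88,-201,152,0,0,0],[0,88,-201,152,0,0,0],[0,105,-201,152,0,0,0],[0,118,-201,152,0,0,0],[0,126,-201,152,0,0,0],[0,129,-201,152,0,0,0],[0,131,-201,152,0,0,0],[0,132,-201,152,0,0,0]])

```text
t: 16.88
position: [0.6011, -0.11, 0.2495]
eef_rot: [-3.141, 0.002, 0.149]
force: [-1.9, -0.7, 1.7]
grip_width: -0.003
gripper_force: 1.3
```

move_arm(motion=[[0,1,0,0,0,0,0],[0,2,0,0,0,0,0]])

```text
t: 17.12
position: [0.6032, -0.1096, 0.2495]
eef_rot: [-3.141, 0.001, 0.149]
force: [-2.3, 0.2, 2.0]
grip_width: -0.002
gripper_force: 1.3
```

move_arm(motion=[[0,1,0,0,0,0,0],[0,2,0,0,0,0,0]])

```text
t: 17.38
position: [0.6054, -0.1093, 0.2495]
eef_rot: [-3.142, 0.001, 0.149]
force: [-2.5, 0.2, 0.7]
grip_width: -0.0
gripper_force: 1.3
```

move_arm(motion=[[0,1,0,0,0,0,0],[0,2,0,0,0,0,0]])

```text
t: 17.62
position: [0.6068, -0.1091, 0.2495]
eef_rot: [-3.141, 0.003, 0.149]
force: [-7.1, -0.1, 4.9]
grip_width: -0.0
gripper_force: 3.6
```

move_arm(motion=[[0,1,0,0,0,0,0],[0,1,0,0,0,0,0]])

```text
t: 17.88
position: [0.6072, -0.1091, 0.2494]
eef_rot: [-3.141, 0.005, 0.149]
force: [-7.8, -0.0, 5.4]
grip_width: 0.004
gripper_force: 4.2
```

move_arm(motion=[[0,1,0,0,0,0,0],[0,1,0,0,0,0,0]])

```text
t: 18.12
position: [0.6076, -0.1091, 0.2494]
eef_rot: [-3.141, 0.007, 0.148]
force: [-11.0, -1.2, 7.1]
grip_width: 0.002
gripper_force: 5.6
```

Cover is at its stop. Retreat and hand in.

move_arm(motion=[[0,-6,0,0,0,0,0],[0,-20,0,0,0,0,0],[0,-35,0,-20,0,0,0],[0,-40,0,-60,0,0,0],[0,-60,0,-110,0,0,0],[0,-80,0,-150,0,0,0],[0,-80,0,-150,0,0,0],[0,-80,0,-150,0,0,0],[0,-80,0,-150,0,0,0]])

```text
t: 19.25
position: [0.5303, -0.1203, 0.3982]
eef_rot: [-3.141, 0.002, 0.149]
force: [0.2, 0.3, -0.5]
grip_width: 0.005
gripper_force: 0.0
```

```bash
python3 -c "
from plan import *
rows([])
print(job.sign_off())"
```

```text
t 19.25 box xy -58.5 0.5 z 398.2 yawrel 0.2 F [ 0.2  0.3 -0.5]
the job is handed in; nothing more can be done
None
```

I slid the cover back to its stop and pushed the red handle shut to its stop with a fingertip, reading at most about 11 N at the wrist; the blue handle and the loose things looked unmoved in the last pictures, and I handed the job in at 19.3 s with the arm clear (no verdict was returned).

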